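Clear the bench and hold the purge valve open

ROBOT

A 6-joint arm with a two-finger parallel gripper is mounted at the origin on the work surface. World frame = base frame: x ahead of the robot, y to its left, z up, the work surface at z = 0. Lengths are in m, angles in degrees, forces in N, time in s.
With the tool pointing down it reaches from about 0.25 to 0.725 m from the base axis. Payload 9.7 kg.
Tool frame: the origin (TCP) lies midway between the tips of the shut fingers; the grasp point (between the pads) lies 19 mm behind it; z points along the fingers, y is the line along which they close (so a half turn about z gives the same grasp; the last joint's range is limited). The gripper opens to 85 mm and grips with 20 to 120 N. Pads are 22 mm wide; open, the fingers measure 114 mm over their backs; the gripper's body (76 mm by 85 mm) begins 54 mm behind the grasp point. The pads swing forward as they close: fully open they stand 13 mm farther back than shut.
Start: joints at [71.505, 4.979, 10.078, 95.1, 0, 90], TCP at [0.174, 0.522, 0.231] pointing down, gripper open.
Joint ranges: [-179.16, 179.16], [-48.56, 103.87], [-65.8, 70.77], [-126.05, 130.52], [-82.76, 87.17], [-180, 180]. Speed limits (degrees/s): [127.2, 127.2, 147.25, 180, 180, 180].

INTERFACE

Orientations are given as [roll, pitch, yaw] about the fixed x, y, z axes, in that order (R = Rz(yaw) Ry(pitch) Rx(roll)).
In Python, from workcell import bot gives the robot as it stands.
- The arm moves only by the shell command python3 -m crank 'ROWS' [FORCE]. ROWS is JSON, a list of rows, each an object with "gripper": the finger opening in mm, from 0 to 85.4; "travel": the shift along the tool's x, y, z in mm, a list of three; "twist": the turn, a rotation vector about the tool's x, y, z in rad, a list of three. In form: [{"gripper": gripper, "travel": [tx, ty, tz], "twist": [rx, ry, rz]}, ...]. A call has 1 to 12 rows; each row shifts and turns the commanded pose from where the row before left it, along the tool's axes as they then stand; what a row does not reach is not made up. A row lasts 1/8 s, in which the tool goes at most 62.5 mm and 10.7 degrees, less where a joint would pass 70% of its speed; a pose out of reach is approached as far as the arm can. A call is refused whole if a number of a shift passes 62.5 or a number of a turn 0.188, either way. A call with a gripper value outside its range is refused whole. The fingers move at their own pace and stop on an object; FORCE is the grip in N (left out, the last holds). Time passes only in rows, so rows that do not move let the fingers close. It gives the time, the measured TCP pose, the force, the opening and the grip force at its end, in the units of the state.
- bot.get_obs(): the state, without advancing time (a new reading comes with each control period).
- bot.camera(name): name is "side" or "top"; returns the picture (400x640x3 uint8, red, green, blue); there is no depth.
- bot.calibration(name): a dict with "vfov" (degrees; the focal length in pixels is half the picture's height over the tangent of half this angle, whatever the lens; pixels are square), "cx", "cy" (the principal point, pixels), "camera_from_world" (4x4, takes a point from world to camera coordinates). Camera axes: x right, y down, z forward; pixel columns grow to the right and rows downward; lengths in m; the calibration is good to about 2 mm. A picture is of the moment at which its call begins. calibration takes no time and is no camera call.
- bot.job_done(): hands the job in; it is judged then, once.
The state is a dict: "time": time; "q": joint angles; "qd": joint speeds; "joint_efforts": joint torques, N m; "ee_pos": TCP position; "tcp_rot": TCP orientation; "wrist_force": force on the tool from outside, world axes, zero at the start; "torque": the same for the moment, N m; "opening": finger opening in m; "grasp_force": force on a finger pad.
Only numpy, scipy, OpenCV 4.12 (cv2) and the standard library are available. Lean on these libraries where they do the work, as an engineer would, in place of code of your own. Each camera call takes 0.05 s, during which the arm holds its last target. There are 200 camera calls.

TASK

Before the air line is purged across the mat, use the scraper to sweep the three loose black spring clips along the mat into the three-sided aluminium clip bay (well inside its mouth; do not touch or lift the clips with the fingers), then stand the scraper upright on the mat and let go of it. Only then press the valve's spring-loaded dead-man lever down with the fingers to half its travel, where the lever is level, and finish while holding it there: the program ends with the lever held level, never let go and never pushed down to its bottom stop. Leave the tape, bottle, coupling, jar and screwdriver where they are.

Things in the scene. Friction and masses are not known exactly. Their poses are not given: they have to be found in the camera images.
- bay: Clip bay: a fixed three-sided fence of bare aluminium on the mat, no floor, 25 mm high, walls 6 mm thick. Inside it is 240 mm wide (its x) and 130 mm deep (its y). Origin on the mat at the centre of the inside. The mouth is its open side, at its y = -65 mm; the back wall is at y = +65 mm (inner face); side walls at x = -120 and +120 mm (inner faces). z up. Its position and yaw change from run to run.
- scraper_grip (a point): Scraper, loose, 250 g, standing upright: a grey plastic foot 120 mm long (its x) x 32 mm thick (its y) x 28 mm high with a wooden fin as handle on top, 84 mm long (x) x 20 mm thick (y), from 28 to 90 mm above the foot's underside. This point lies on the fin's centre, 66 mm above the underside. The fin is gripped across its thickness (y) from above; the foot's long faces do the sweeping.
- scraper: The same scraper; origin at the centre of its underside, x along the foot, z up.
- clip0_mid (a point): One of three identical loose black plastic spring clips with a steel pivot, 48 x 28 mm and 18 mm high, 30 g, lying on the mat out in front of the bay's mouth at any yaw. This point is its centre, 9 mm up; x along its length.
- clip1_mid (a point): One of three identical loose black plastic spring clips with a steel pivot, 48 x 28 mm and 18 mm high, 30 g, lying on the mat out in front of the bay's mouth at any yaw. This point is its centre, 9 mm up; x along its length.
- clip2_mid (a point): One of three identical loose black plastic spring clips with a steel pivot, 48 x 28 mm and 18 mm high, 30 g, lying on the mat out in front of the bay's mouth at any yaw. This point is its centre, 9 mm up; x along its length.
- clip0: The same clip; origin at the centre of its underside.
- clip1: The same clip; origin at the centre of its underside.
- clip2: The same clip; origin at the centre of its underside.
- valve: Purge valve station, fixed: a dark steel base plate 190 (x) x 90 (y) x 8 mm, an aluminium valve block up to 74 mm high at its x = +40 mm with two cheeks up to 100 mm high that carry the lever's hinge, a brass nozzle that points to its +y (its end 74 mm from the middle, 35 mm high) and a round gauge at x = +90 mm up to 155 mm high. Origin at the centre of its underside; z up. The lever reaches from the hinge towards its -x. Its position and yaw change from run to run.
- lever (a joint): The dead-man lever on the valve: 0 rad released (a spring holds it there, sloping up by 0.25 rad towards its free end), grows as it is pressed down; 0.25 rad = half travel, the lever is level; 0.5 rad = bottom stop. Hinge along the valve's y, 85 mm above the bench, at the valve's x = +40 mm. The spring needs about 4 N at the paddle to start it, 7 N at half travel, 10 N at the stop, and brings it back when let go.
- lever_pad (a point): The centre of the upper face of the lever's black paddle (40 x 36 mm, 10 mm thick), 115 mm from the hinge along the lever; moves with the lever: about 119 mm above the bench when released, 91 mm when level, 62 mm at the stop. Pressed from above.
- tape: Bystander, loose: a grey roll of tape lying flat, 76 outside, 22 high (mm). Origin at its underside. Leave alone.
- talc: Bystander, loose: a closed white bottle with a paper label, 56 across, 130 high (mm). Origin at its underside. Leave alone.
- coupling: Bystander, loose: a brass hose coupling standing on end, 32 across, 50 high (mm). Origin at its underside. Leave alone.
- jar: Bystander, loose: a closed amber glass jar, 64 across, 75 high (mm). Origin at its underside. Leave alone.
- driver: Bystander, loose: a screwdriver with a black handle lying on the bench, about 200 long (mm). Origin at its underside. Leave alone.
There are look-alikes about, which are no part of the job. What is shaped like the clip0 but purple or yellow is not meant.

How it is judged (in metres and radians):
On the way, in this order (a step that is already met when the one before it is completed fails the run):
1. all three clips lie inside the bay (y of clip0_mid in the frame of bay between -0.053 and 0.065 m and x of clip0_mid in the frame of bay between -0.12 and 0.12 m and height (world z) of each of clip0_mid, clip1_mid, clip2_mid below 0.03 m and y of clip1_mid in the frame of bay between -0.053 and 0.065 m and x of clip1_mid in the frame of bay between -0.12 and 0.12 m and y of clip2_mid in the frame of bay between -0.053 and 0.065 m and x of clip2_mid in the frame of bay between -0.12 and 0.12 m), for 0.2 s.
2. the scraper stands upright, let go (contact force between scraper and the fingers below 0.1 N and contact force between scraper and the arm below 0.1 N and angle between scraper's own z axis and vertical below 0.15 rad and height (world z) of scraper below 0.01 m and linear speed of scraper below 0.03 m/s), for 0.2 s.
3. the lever is held near half travel (value of joint lever between 0.18 and 0.32 rad and (contact force between valve and the fingers above 2 N or contact force between valve and the arm above 2 N)), for 0.3 s.
At the end, for the whole second after the job is handed in: Clip centres in the bay, at least 12 mm past its mouth, on the mat; scraper upright on the bench (within 0.15 rad), untouched, not on the valve; the robot presses the lever with over 2 N and holds it at 0.25 +/- 0.07 rad through the last second (all of step 1 and all of step 3 and angle between scraper's own z axis and vertical below 0.15 rad and height (world z) of scraper below 0.01 m and contact force between scraper and the fingers below 0.1 N and contact force between scraper and the arm below 0.1 N and contact force between scraper and valve below 0.1 N); the arm keeps its last pose, push and grip.
It fails at once if the lever is pressed before the clips are in the bay (value of joint lever above 0.1 rad and not ((y of clip0_mid in the frame of bay between -0.053 and 0.065 m and x of clip0_mid in the frame of bay between -0.12 and 0.12 m and height (world z) of clip0_mid below 0.03 m) and (y of clip1_mid in the frame of bay between -0.053 and 0.065 m and x of clip1_mid in the frame of bay between -0.12 and 0.12 m and height (world z) of clip1_mid below 0.03 m) and (y of clip2_mid in the frame of bay between -0.053 and 0.065 m and x of clip2_mid in the frame of bay between -0.12 and 0.12 m and height (world z) of clip2_mid below 0.03 m))).
It fails at once if the lever is pushed to its bottom stop (above 0.45 rad) (value of joint lever above 0.45 rad).
It fails at once if the fingers or arm touch a clip instead of the scraper (contact force between any of clip0, clip1, clip2 and the fingers above 0.5 N or contact force between any of clip0, clip1, clip2 and the arm above 0.5 N).
It fails at once if a clip is lifted off the mat instead of swept (height (world z) of any of clip0_mid, clip1_mid, clip2_mid above 0.06 m).
It fails at once if a bystander is displaced by more than 40 mm (distance of any of tape, talc, coupling, jar, driver from where it was at the start of the episode above 0.04 m).
It also fails if it takes over 58 s, if anything falls off the work surface, if the arm or the gripper's body presses on something with over 40 N, if the wrist force passes 120 N, or if a joint passes its speed limit or range.

## Working session

There is one attempt and no reset: what is moved stays moved. The work goes in short steps, Python scripts to look and compute and a shell command to move; the robot and the scene stay as the last step left them, time stands still between calls to the robot, and variables do not carry over. Pictures are saved under pics/ and viewed, at most 10 in all, crops included, and the job is handed in when it is done.

```bash
mkdir -p pics; ls; cat > h.py <<'E'
import numpy as np, cv2
from workcell import bot
def ray(name,u,v):
    c=bot.calibration(name); f=200/np.tan(np.radians(c["vfov"]/2)); T=np.array(c["camera_from_world"])
    R,t=T[:3,:3],T[:3,3]; d=R.T@np.array([(u-c["cx"])/f,(v-c["cy"])/f,1.]); return -R.T@t,d
def pt(name,u,v,z):
    o,d=ray(name,u,v); return o+d*(z-o[2])/d[2]
def proj(name,p):
    c=bot.calibration(name); f=200/np.tan(np.radians(c["vfov"]/2)); T=np.array(c["camera_from_world"])
    q=T[:3,:3]@np.array(p)+T[:3,3]; return f*q[0]/q[2]+c["cx"],f*q[1]/q[2]+c["cy"]
def snap(name,fn):
    im=cv2.cvtColor(bot.camera(name),cv2.COLOR_RGB2BGR); cv2.imwrite("pics/"+fn,im); return im
E
python3 - <<'E'
from h import *
for n in("top","side"):
    snap(n,n+"0.png"); c=bot.calibration(n); print(n,c["vfov"],c["cx"],c["cy"],{k:c[k] for k in c if k not in("camera_from_world",)}, ray(n,320,200))
print(bot.get_obs())
E
```

```text
pics
top 43.95674337710852 323.16133987397285 195.0754828363735 {'vfov': 43.95674337710852, 'cx': 323.16133987397285, 'cy': 195.0754828363735} (array([ 0.241735  , -0.01048111,  1.50900301]), array([ 0.17992022,  0.01956431, -0.98355752]))
side 45.107109794927915 324.00053890826075 198.21972672925426 {'vfov': 45.107109794927915, 'cx': 324.00053890826075, 'cy': 198.21972672925426} (array([-0.13842959,  0.77367712,  0.66165596]), array([ 0.56961019, -0.66674139, -0.48071076]))
{'time': 0.1, 'q': array([7.15037842e+01, 5.00783455e+00, 1.00393883e+01, 9.51008239e+01,
       1.01917859e-03, 9.00006096e+01]), 'qd': array([ 0.02241835, -0.02618111,  0.17111429,  0.03883572,  0.01245681,
       -0.05538407]), 'joint_efforts': array([ 1.54617661e-03, -5.21560442e+01,  4.65652514e+01,  1.58829661e-02,
        9.58375949e-05,  6.41176499e-07]), 'ee_pos': array([0.17441074, 0.52138918, 0.2306586 ]), 'tcp_rot': array([-1.79930730e+02, -1.01844089e-03,  1.61503173e+02]), 'wrist_force': array([-0.1725484 , -0.38644039, -0.76410206]), 'torque': array([-0.00522241,  0.04501829, -0.02027109]), 'grasp_force': 0.0, 'opening': 0.08541804175298835}
```

View pics/top0.png

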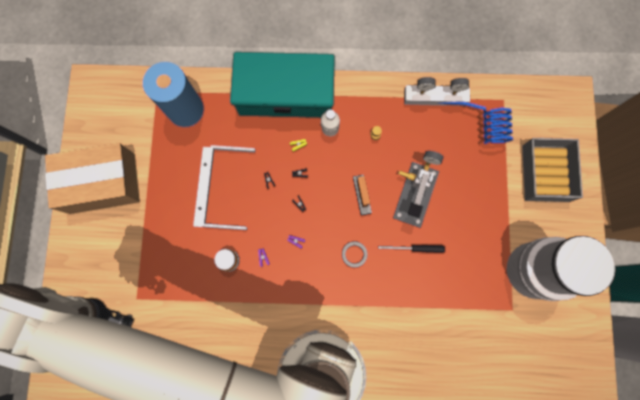

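View pics/side0.png

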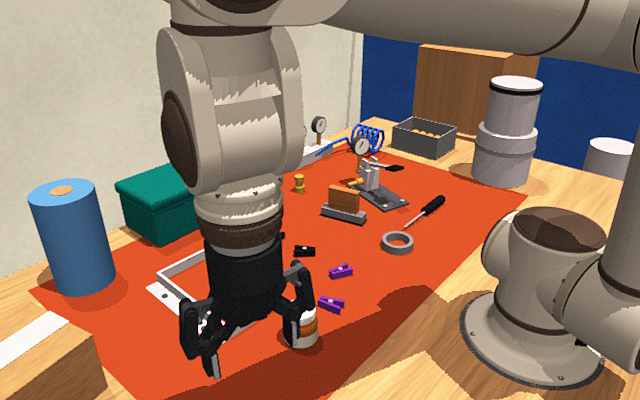

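Candidates for the clips are black at (269,181), (300,174) and (299,204). The look-alikes are yellow (298,144) and purple (297,241) and (264,257). The screwdriver handle at (430,248) is also black. The scraper is at (362,194), the bay at (203–250,148–228) with its mouth to the right, and the valve at (417,190). I'm choosing the three black ones and checking them in a crop.

```bash
python3 - <<'E'
from h import *
im=cv2.imread("pics/top0.png")
x0,y0,x1,y1=180,130,450,270
cv2.imwrite("pics/crop.png",cv2.resize(im[y0:y1,x0:x1],None,fx=2.95,fy=2.95,interpolation=cv2.INTER_CUBIC))
hsv=cv2.cvtColor(im,cv2.COLOR_BGR2HSV)
def blobs(m,z,lo,reg):
    k=np.zeros_like(m); k[reg[1]:reg[3],reg[0]:reg[2]]=1
    n,l,s,c=cv2.connectedComponentsWithStats((m*k).astype(np.uint8))
    for i in range(1,n):
        if s[i,4]<lo: continue
        pts=np.argwhere(l==i)[:,::-1]; w=np.array([pt("top",u,v,z)[:2] for u,v in pts])
        r=cv2.minAreaRect((w*1000).astype(np.float32)); b=cv2.boxPoints(r)
        e=max((b[1]-b[0],b[2]-b[1]),key=np.linalg.norm)
        print(np.round(c[i]),s[i,4],"c mm",np.round(r[0],1),"size",np.round(r[1],0),"long ax deg",round(np.degrees(np.arctan2(e[1],e[0])),1))
print("dark"); blobs((hsv[...,2]<95)&True,0.012,25,(250,160,320,225))
print("scraper all (nonmat)"); blobs(((hsv[...,1]<130)|(hsv[...,0]>11)),0.02,60,(345,165,380,222))
print("bay"); blobs((hsv[...,1]<80)&(hsv[...,2]>140),0.025,60,(185,135,262,238))
print("valve"); blobs((hsv[...,1]<110),0.02,60,(385,145,450,235))
E
```

```text
dark
[297. 175.] 36 c mm [597.4  85.5] size [16. 41.] long ax deg -88.4
scraper all (nonmat)
[362. 195.] 439 c mm [ 535.  -107.6] size [125.  36.] long ax deg 14.1
bay
[210. 186.] 1217 c mm [548.  314.7] size [162. 257.] long ax deg -2.6
valve
[433. 157.] 210 c mm [ 658.5 -325.6] size [59. 40.] long ax deg 84.1Traceback (most recent call last):
  File "<stdin>", line 18, in <module>
  File "<stdin>", line 11, in blobs
  File "h.py", line 7, in pt
    o,d=ray(name,u,v); return o+d*(z-o[2])/d[2]
        ~~~^^^^^^^^^^
  File "h.py", line 4, in ray
    c=bot.calibration(name); f=200/np.tan(np.radians(c["vfov"]/2)); T=np.array(c["camera_from_world"])
ValueError: time passes only in moves, steps and waits
```

View pics/crop.png

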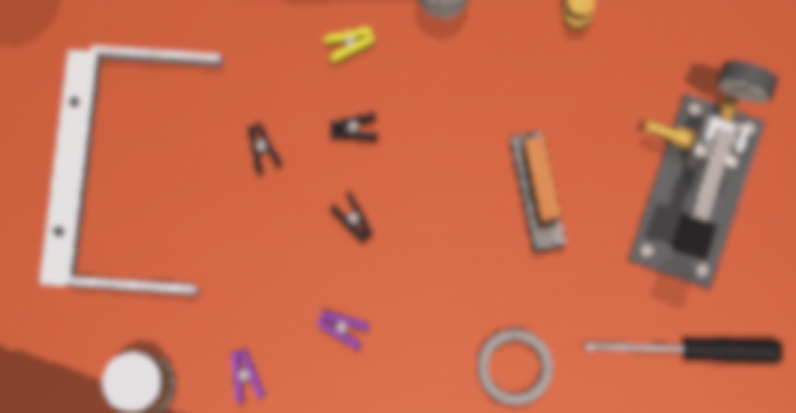

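```bash
python3 - <<'E'
from h import *
def P(cx,cy,z): 
    p=pt("top",180+(cx+.5)/2.95-.5,130+(cy+.5)/2.95-.5,z)*1000; return np.round(p[:2],1)
for n,c,z in [("bay",[(99,62),(73,277),(196,286),(220,64)],.025),("scr",[(512,136),(541,132),(565,245),(535,250)],.026),
  ("fin",[(525,139),(543,135),(560,216),(542,222)],.09),("valve",[(685,93),(763,120),(711,288),(629,260)],.008),("pad",[(681,217),(717,226),(709,257),(673,248)],.119),
  ("clips",[(262,150),(353,128),(352,218)],.012),("others yellow,purple,purple,talc,coup,tape,jar",[(350,43),(343,326),(246,377)],.012),("talc",[(443,0)],.13),("coup",[(578,10)],.05),("tape",[(515,368)],.02),("driver tip",[(585,346)],.01),("jar",[(132,380)],.075)]:
    q=np.array([P(*a,z) for a in c]); print(n,q.tolist(),"mean",q.mean(0).round(1))
    if len(q)==4:
        for i in range(4):
            d=q[(i+1)%4]-q[i]; print("   edge",i,np.linalg.norm(d).round(1),np.degrees(np.arctan2(d[1],d[0])).round(1))
E
```

```text
bay [[659.9, 355.7], [431.2, 366.1], [425.4, 239.4], [661.1, 227.9]] mean [544.4 297.3]
   edge 0 228.9 177.4
   edge 1 126.8 -92.6
   edge 2 236.0 -2.8
   edge 3 127.8 90.5
scr [[591.4, -80.7], [596.5, -110.8], [478.2, -137.0], [472.1, -106.3]] mean [ 534.6 -108.7]
   edge 0 30.5 -80.4
   edge 1 121.2 -167.5
   edge 2 31.3 101.2
   edge 3 122.0 12.1
fin [[573.6, -90.6], [578.2, -108.5], [496.7, -126.3], [490.3, -108.7]] mean [ 534.7 -108.5]
   edge 0 18.5 -75.6
   edge 1 83.4 -167.7
   edge 2 18.7 110.0
   edge 3 85.2 12.3
valve [[647.3, -263.6], [620.1, -345.6], [440.4, -289.4], [467.2, -204.9]] mean [ 543.8 -275.9]
   edge 0 86.4 -108.4
   edge 1 188.3 162.6
   edge 2 88.6 72.4
   edge 3 189.4 -18.1
pad [[493.8, -240.5], [485.9, -275.0], [455.5, -267.1], [463.3, -232.7]] mean [ 474.6 -253.8]
   edge 0 35.4 -102.9
   edge 1 31.4 165.4
   edge 2 35.3 77.2
   edge 3 31.5 -14.3
clips [[572.5, 180.7], [598.8, 86.0], [502.7, 83.4]] mean [558.  116.7]
others yellow,purple,purple,talc,coup,tape,jar [[691.6, 92.8], [390.1, 88.3], [335.3, 185.1]] mean [472.3 122.1]
talc [[702.7, -5.4]] mean [702.7  -5.4]
coup [[722.2, -145.8]] mean [ 722.2 -145.8]
tape [[351.6, -88.2]] mean [351.6 -88.2]
driver tip [[376.8, -159.9]] mean [ 376.8 -159.9]
jar [[325.3, 288.2]] mean [325.3 288.2]
```

```bash
cat >> h.py <<'E'
from scipy.spatial.transform import Rotation as Ro
def go(x,y,z,yaw):
    "yaw = wanted world direction of tool y (mod 180); prints turn about tool z, then shift in turned tool axes and in present ones"
    o=bot.get_obs(); R=Ro.from_euler("xyz",o["tcp_rot"],degrees=True); y0=R.apply([0,1,0])
    d=(yaw-np.degrees(np.arctan2(y0[1],y0[0]))+90)%180-90
    D=np.array([x,y,z])-np.array(o["ee_pos"])*1000
    R2=Ro.from_euler("z",d,degrees=True)*R
    print("t",o["time"],"tcp",np.round(np.array(o["ee_pos"])*1000,1),"rpy",np.round(o["tcp_rot"],1),"q",np.round(o["q"],0),"F",np.round(o["wrist_force"],1),"grip",round(o["opening"]*1000,1),round(o["grasp_force"],1))
    print("world yaw turn deg",round(d,1),"tool-z rad",round(-np.radians(d),4),"shift now",R.inv().apply(D).round(1),"after turn",R2.inv().apply(D).round(1))
E
python3 -c "
from h import *
go(535,-109,150,102)"
```

```text
t 0.1 tcp [174.4 521.4 230.7] rpy [-179.9   -0.   161.5] q [72.  5. 10. 95.  0. 90.] F [-0.2 -0.4 -0.8] grip 85.4 0.0
world yaw turn deg 30.5 tool-z rad -0.5323 shift now [-542.  -483.3   81.2] after turn [-221.6 -691.5   81.5]
```

```bash
python3 -m crank '[{"gripper":85,"travel":[-36,-32,0],"twist":[0,0,0]},{"gripper":85,"travel":[-36,-32,2],"twist":[0,0,0]},{"gripper":85,"travel":[-36,-32,5],"twist":[0,0,0]},{"gripper":85,"travel":[-36,-32,5],"twist":[0,0,0]},{"gripper":85,"travel":[-36,-32,5],"twist":[0,0,0]},{"gripper":85,"travel":[-36,-32,5],"twist":[0,0,0]},{"gripper":85,"travel":[-36,-32,5],"twist":[0,0,0]},{"gripper":85,"travel":[-36,-32,5],"twist":[0,0,0]},{"gripper":85,"travel":[-36,-32,5],"twist":[0,0,0]},{"gripper":85,"travel":[-36,-32,5],"twist":[0,0,0]},{"gripper":85,"travel":[-36,-32,5],"twist":[0,0,0]},{"gripper":85,"travel":[-36,-32,5],"twist":[0,0,0]}]' 40; python3 -c "
from h import *
go(535,-109,150,102)"
```

```text
time: 1.6
ee_pos: [0.4628, 0.0188, 0.1789]
tcp_rot: [-180.0, -0.0, 161.5]
wrist_force: [0.5, 0.5, -0.4]
opening: 0.0849
grasp_force: 0.0
t 1.6 tcp [462.8  18.8 178.9] rpy [-180.    -0.   161.5] q [ 2. -8. -8. 90.  0. 21.] F [ 0.5  0.5 -0.4] grip 84.9 0.0
world yaw turn deg 30.5 tool-z rad -0.5324 shift now [-109.   -98.3   28.9] after turn [ -44.  -140.    28.9]
```

```bash
python3 -m crank '[{"gripper":85,"travel":[-36,-33,7],"twist":[0,0,0]},{"gripper":85,"travel":[-36,-33,7],"twist":[0,0,0]},{"gripper":85,"travel":[-37,-32,7],"twist":[0,0,0]},{"gripper":85,"travel":[0,0,8],"twist":[0,0,-0.178]},{"gripper":85,"travel":[0,0,0],"twist":[0,0,-0.178]},{"gripper":85,"travel":[0,0,0],"twist":[0,0,-0.176]},{"gripper":85,"travel":[0,0,0],"twist":[0,0,0]},{"gripper":85,"travel":[0,0,0],"twist":[0,0,0]}]'; python3 - <<'E'
from h import *
go(535,-109,47,102)
a=snap("side","s1.png")
cv2.imwrite("pics/s1c.png",cv2.resize(a[80:280,220:440],None,fx=2.7,fy=2.7))
E
```

```text
time: 2.6
ee_pos: [0.5345, -0.1071, 0.1501]
tcp_rot: [180.0, -0.0, -168.2]
wrist_force: [-0.5, 0.6, -0.0]
opening: 0.0847
grasp_force: 0.0
t 2.6 tcp [ 534.5 -107.1  150.1] rpy [ 180.    -0.  -168.2] q [-11.   3.  -1.  86.  -0. -23.] F [-0.5  0.6 -0. ] grip 84.7 0.0
world yaw turn deg 0.2 tool-z rad -0.0041 shift now [-1.000e-01 -2.000e+00  1.031e+02] after turn [-1.000e-01 -2.000e+00  1.031e+02]
```

View pics/s1c.png

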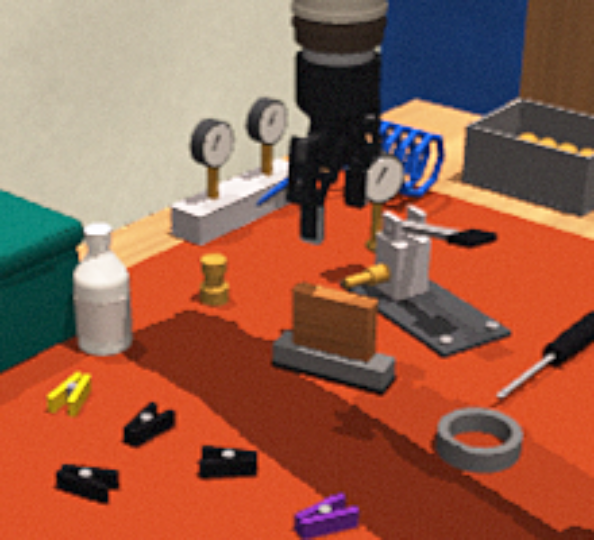

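The gripper is above the fin (crop 335,330), clear of the valve. Descending to grasp.

```bash
python3 -m crank '[{"gripper":85,"travel":[0,-2,34],"twist":[0,0,0]},{"gripper":85,"travel":[0,0,34],"twist":[0,0,0]},{"gripper":85,"travel":[0,0,33],"twist":[0,0,0]},{"gripper":85,"travel":[0,0,0],"twist":[0,0,0]},{"gripper":10,"travel":[0,0,0],"twist":[0,0,0]},{"gripper":10,"travel":[0,0,0],"twist":[0,0,0]},{"gripper":10,"travel":[0,0,0],"twist":[0,0,0]},{"gripper":10,"travel":[0,0,0],"twist":[0,0,0]},{"gripper":10,"travel":[0,0,0],"twist":[0,0,0]},{"gripper":10,"travel":[0,0,0],"twist":[0,0,0]}]' 60; python3 -c "
from h import *
go(535,-109,62,102)"
```

```text
time: 3.9
ee_pos: [0.5355, -0.1091, 0.0501]
tcp_rot: [-180.0, 0.1, -168.0]
wrist_force: [-1.0, 0.4, 5.8]
opening: 0.0193
grasp_force: 59.2
t 3.9 tcp [ 535.5 -109.1   50.1] rpy [-1.80e+02  1.00e-01 -1.68e+02] q [-12.   5. -10.  75.   0. -24.] F [-1.   0.4  5.8] grip 19.3 59.2
world yaw turn deg 0.0 tool-z rad -0.0002 shift now [  0.5   0.2 -11.9] after turn [  0.5   0.2 -11.9]
```

```bash
python3 -m crank '[{"gripper":10,"travel":[0,0,-12],"twist":[0,0,0]},{"gripper":10,"travel":[0,0,-10],"twist":[0,0,0.13]},{"gripper":10,"travel":[0,0,0],"twist":[0,0,0.125]},{"gripper":10,"travel":[0,0,0],"twist":[0,0,0]}]'; python3 -c "
from h import *
go(577,20,52,87.4)"
```

```text
time: 4.4
ee_pos: [0.5349, -0.1091, 0.0714]
tcp_rot: [-180.0, -0.0, 177.4]
wrist_force: [-0.3, 0.4, -3.2]
opening: 0.0193
grasp_force: 58.8
t 4.4 tcp [ 534.9 -109.1   71.4] rpy [-180.    -0.   177.4] q [-12.   4.  -8.  77.  -0.  -9.] F [-0.3  0.4 -3.2] grip 19.3 58.8
world yaw turn deg -0.0 tool-z rad 0.0003 shift now [-36.3 130.9  19.4] after turn [-36.2 130.9  19.4]
```

```bash
python3 -m crank '[{"gripper":10,"travel":[-9,33,0],"twist":[0,0,0]},{"gripper":10,"travel":[-9,33,0],"twist":[0,0,0]},{"gripper":10,"travel":[-9,33,0],"twist":[0,0,0]},{"gripper":10,"travel":[-9,32,0],"twist":[0,0,0]},{"gripper":10,"travel":[0,0,19],"twist":[0,0,0]},{"gripper":10,"travel":[0,0,0],"twist":[0,0,0]}]'; python3 - <<'E'
from h import *
go(587,249,52,87.4)
snap("top","t2.png")
E
```

```text
time: 5.15
ee_pos: [0.5762, 0.0201, 0.0508]
tcp_rot: [-180.0, -0.1, 177.5]
wrist_force: [-0.5, 0.2, -3.0]
opening: 0.0196
grasp_force: 59.6
t 5.15 tcp [576.2  20.1  50.8] rpy [-1.800e+02 -1.000e-01  1.775e+02] q [ 2.  9. -5. 76. -0.  4.] F [-0.5  0.2 -3. ] grip 19.6 59.6
world yaw turn deg -0.1 tool-z rad 0.0021 shift now [ -0.9 229.2  -1.3] after turn [ -0.4 229.2  -1.3]
```

View pics/t2.png

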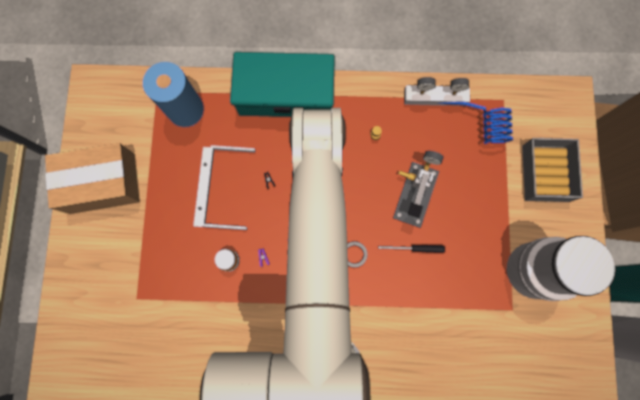

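The arm hides the near clips, but clip A (269,181) and the bay are as before, so the first sweep can go ahead.

```bash
python3 -m crank '[{"gripper":10,"travel":[0,10,-1],"twist":[0,0,0]},{"gripper":10,"travel":[0,16,0],"twist":[0,0,0]},{"gripper":10,"travel":[0,20,0],"twist":[0,0,0]},{"gripper":10,"travel":[0,20,0],"twist":[0,0,0]},{"gripper":10,"travel":[0,20,0],"twist":[0,0,0]},{"gripper":10,"travel":[0,20,0],"twist":[0,0,0]},{"gripper":10,"travel":[0,20,0],"twist":[0,0,0]},{"gripper":10,"travel":[0,20,0],"twist":[0,0,0]},{"gripper":10,"travel":[0,20,0],"twist":[0,0,0]},{"gripper":10,"travel":[0,20,0],"twist":[0,0,0]},{"gripper":10,"travel":[0,18,0],"twist":[0,0,0]},{"gripper":10,"travel":[0,16,0],"twist":[0,0,0]}]'
python3 -m crank '[{"gripper":10,"travel":[0,9,0],"twist":[0,0,0]},{"gripper":10,"travel":[0,0,0],"twist":[0,0,0]},{"gripper":10,"travel":[0,-20,-10],"twist":[0,0,0]},{"gripper":10,"travel":[0,-30,-30],"twist":[0,0,0]},{"gripper":10,"travel":[0,-40,0],"twist":[0,0,0]},{"gripper":10,"travel":[0,-50,0],"twist":[0,0,0]},{"gripper":10,"travel":[0,-50,0],"twist":[0,0,0]},{"gripper":10,"travel":[0,-40,0],"twist":[0,0,0]}]'; python3 - <<'E'
from h import *
# start of sweep 2: x_bay=-40,y_bay=-275
go(492,24,52,87.4)
a=snap("side","s3.png"); snap("top","t3.png")
cv2.imwrite("pics/s3c.png",cv2.resize(a[150:400,130:450],None,fx=2.4,fy=2.4))
E
```

```text
time: 6.7
ee_pos: [0.5871, 0.2411, 0.0532]
tcp_rot: [-180.0, -0.0, 177.4]
wrist_force: [0.1, -1.1, -2.7]
opening: 0.0195
grasp_force: 59.6
time: 7.7
ee_pos: [0.5763, 0.0158, 0.0942]
tcp_rot: [-180.0, 0.1, 177.3]
wrist_force: [-0.5, 0.4, -3.8]
opening: 0.0197
grasp_force: 59.6
t 7.7 tcp [576.3  15.8  94.2] rpy [-1.800e+02  1.000e-01  1.773e+02] q [ 2.  8. -2. 80. -0.  4.] F [-0.5  0.4 -3.8] grip 19.7 59.6
world yaw turn deg 0.1 tool-z rad -0.0024 shift now [84.7  4.2 42.1] after turn [84.7  4.4 42.1]
```

View pics/s3c.png

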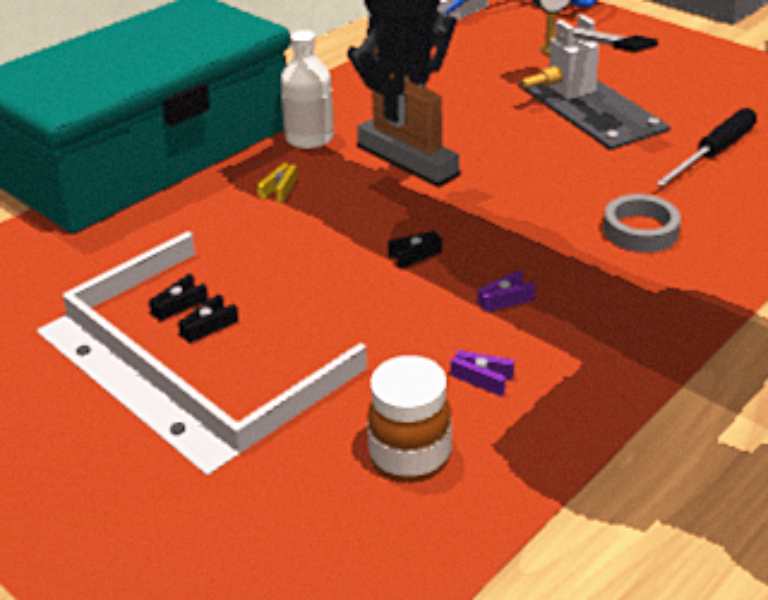

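Two clips are well inside the bay (crop 178,296 and 208,318) and the third lies at (415,248). The scraper is held squarely.

```bash
python3 - <<'E'
from h import *
Y=np.radians(-2.6);B=np.array([544.4,297.3])
for u,v in [(415,248),(178,296),(208,318)]:
    p=pt("side",130+u/2.4,150+v/2.4,.01)[:2]*1000; d=p-B
    print(p.round(1),"bay",(d@[np.cos(Y),np.sin(Y)]).round(1),(d@[-np.sin(Y),np.cos(Y)]).round(1))
E
python3 -m crank '[{"gripper":10,"travel":[28,2,0],"twist":[0,0,0]},{"gripper":10,"travel":[28,2,0],"twist":[0,0,0]},{"gripper":10,"travel":[28,0,14],"twist":[0,0,0]},{"gripper":10,"travel":[0,0,28],"twist":[0,0,0]},{"gripper":10,"travel":[0,0,0],"twist":[0,0,0]}]'; python3 -c "
from h import *
go(502,253,52,87.4)"
```

```text
[495.6  93.3] bay -39.5 -206.0
[610.  290.1] bay 65.9 -4.2
[563.7 292.8] bay 19.5 -3.7
time: 8.43
ee_pos: [0.4923, 0.0264, 0.0511]
tcp_rot: [-180.0, -0.0, 177.3]
wrist_force: [-1.2, 0.5, -2.9]
opening: 0.0195
grasp_force: 60.0
t 8.425 tcp [492.3  26.4  51.1] rpy [-180.    -0.   177.3] q [  3.  -2. -17.  75.   0.   6.] F [-1.2  0.5 -2.9] grip 19.5 60.0
world yaw turn deg 0.1 tool-z rad -0.001 shift now [  0.8 226.8  -0.9] after turn [  0.6 226.8  -0.9]
```

```bash
python3 -m crank '[{"gripper":10,"travel":[0,10,-1],"twist":[0,0,0]},{"gripper":10,"travel":[0,16,0],"twist":[0,0,0]},{"gripper":10,"travel":[0,20,0],"twist":[0,0,0]},{"gripper":10,"travel":[0,20,0],"twist":[0,0,0]},{"gripper":10,"travel":[0,20,0],"twist":[0,0,0]},{"gripper":10,"travel":[0,20,0],"twist":[0,0,0]},{"gripper":10,"travel":[0,20,0],"twist":[0,0,0]},{"gripper":10,"travel":[0,20,0],"twist":[0,0,0]},{"gripper":10,"travel":[0,20,0],"twist":[0,0,0]},{"gripper":10,"travel":[0,20,0],"twist":[0,0,0]},{"gripper":10,"travel":[0,18,0],"twist":[0,0,0]},{"gripper":10,"travel":[0,16,0],"twist":[0,0,0]}]'
python3 -m crank '[{"gripper":10,"travel":[0,8,0],"twist":[0,0,0]},{"gripper":10,"travel":[0,0,0],"twist":[0,0,0]},{"gripper":10,"travel":[0,-20,-10],"twist":[0,0,0]},{"gripper":10,"travel":[0,-30,-20],"twist":[0,0,0]},{"gripper":10,"travel":[0,-40,0],"twist":[0,0,0]},{"gripper":10,"travel":[0,-50,0],"twist":[0,0,0]},{"gripper":10,"travel":[0,-50,0],"twist":[0,0,0]},{"gripper":10,"travel":[0,-40,0],"twist":[0,0,0]}]'; python3 - <<'E'
from h import *
go(500,20,52,87.4)
a=snap("side","s4.png")
cv2.imwrite("pics/s4c.png",cv2.resize(a[150:400,130:450],None,fx=2.4,fy=2.4))
E
```

```text
time: 9.93
ee_pos: [0.5033, 0.2479, 0.0522]
tcp_rot: [-180.0, -0.0, 177.4]
wrist_force: [-0.2, 0.6, -2.7]
opening: 0.0194
grasp_force: 59.9
time: 10.92
ee_pos: [0.4924, 0.0219, 0.0831]
tcp_rot: [-180.0, 0.1, 177.3]
wrist_force: [0.6, 0.7, -3.6]
opening: 0.0195
grasp_force: 60.2
t 10.925 tcp [492.4  21.9  83.1] rpy [-1.800e+02  1.000e-01  1.773e+02] q [  3.  -3. -15.  79.  -0.   5.] F [ 0.6  0.7 -3.6] grip 19.5 60.2
world yaw turn deg 0.1 tool-z rad -0.0022 shift now [-7.6 -1.6 31.1] after turn [-7.6 -1.6 31.1]
```

View pics/s4c.png

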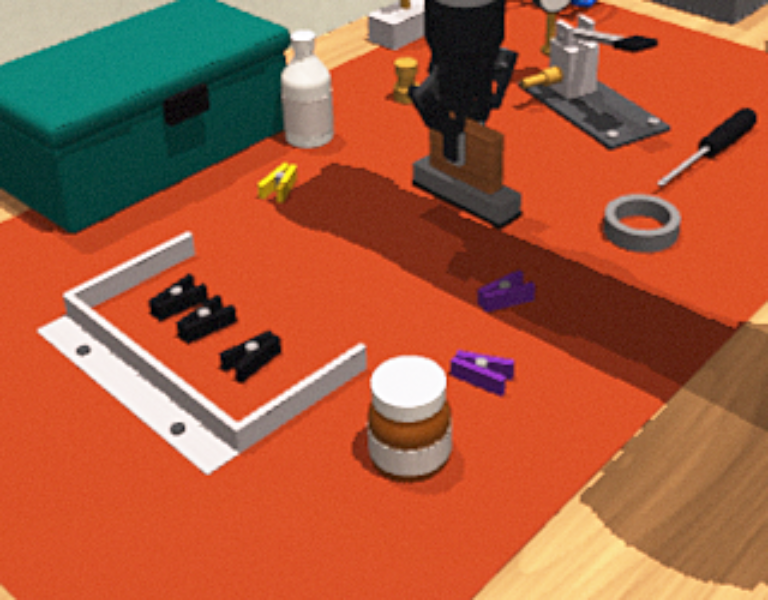

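All three clips are inside the bay (crop 178,296; 205,316; 252,352). Setting the scraper down here.

```bash
python3 -m crank '[{"gripper":10,"travel":[0,0,20],"twist":[0,0,0]},{"gripper":10,"travel":[0,0,9],"twist":[0,0,0]},{"gripper":10,"travel":[0,0,3],"twist":[0,0,0]},{"gripper":10,"travel":[0,0,1],"twist":[0,0,0]},{"gripper":10,"travel":[0,0,0],"twist":[0,0,0]}]'
python3 -m crank '[{"gripper":85,"travel":[0,0,0],"twist":[0,0,0]},{"gripper":85,"travel":[0,0,0],"twist":[0,0,0]},{"gripper":85,"travel":[0,0,0],"twist":[0,0,0]},{"gripper":85,"travel":[0,0,0],"twist":[0,0,0]},{"gripper":85,"travel":[0,0,0],"twist":[0,0,0]},{"gripper":85,"travel":[0,0,-30],"twist":[0,0,0]},{"gripper":85,"travel":[0,0,-40],"twist":[0,0,0]},{"gripper":85,"travel":[0,0,-50],"twist":[0,0,0]},{"gripper":0,"travel":[0,0,0],"twist":[0,0,0]},{"gripper":0,"travel":[0,0,0],"twist":[0,0,0]},{"gripper":0,"travel":[0,0,0],"twist":[0,0,0]},{"gripper":0,"travel":[0,0,0],"twist":[0,0,0]}]'
python3 -c "
from h import *
go(475,-254,170,162.4)
go(475,-254,170,72.4)"
```

```text
time: 11.6
ee_pos: [0.4934, 0.0252, 0.0497]
tcp_rot: [180.0, 0.0, 177.4]
wrist_force: [-0.4, -0.6, -3.2]
opening: 0.0192
grasp_force: 60.6
time: 13.1
ee_pos: [0.4927, 0.0249, 0.1683]
tcp_rot: [-180.0, -0.1, 177.4]
wrist_force: [-0.3, 0.5, 0.1]
opening: 0.0117
grasp_force: 0.0
t 13.1 tcp [492.7  24.9 168.3] rpy [-1.800e+02 -1.000e-01  1.774e+02] q [ 3. -4. -5. 88. -0.  6.] F [-0.3  0.5  0.1] grip 11.7 0.0
world yaw turn deg 75.0 tool-z rad -1.3094 shift now [   4.9 -279.5   -1.7] after turn [271.2 -67.5  -1.3]
t 13.1 tcp [492.7  24.9 168.3] rpy [-1.800e+02 -1.000e-01  1.774e+02] q [ 3. -4. -5. 88. -0.  6.] F [-0.3  0.5  0.1] grip 11.7 0.0
world yaw turn deg -15.0 tool-z rad 0.2614 shift now [   4.9 -279.5   -1.7] after turn [ -67.5 -271.2   -1.8]
```

```bash
python3 -m crank '[{"gripper":0,"travel":[0,-45,0],"twist":[0,0,0]},{"gripper":0,"travel":[0,-47,0],"twist":[0,0,0]},{"gripper":0,"travel":[1,-47,0],"twist":[0,0,0]},{"gripper":0,"travel":[2,-47,0],"twist":[0,0,0]},{"gripper":0,"travel":[2,-47,0],"twist":[0,0,0]},{"gripper":0,"travel":[2,-46,0],"twist":[0,0,0]},{"gripper":0,"travel":[0,0,0],"twist":[0,0,0.131]},{"gripper":0,"travel":[0,0,0],"twist":[0,0,0.13]},{"gripper":0,"travel":[0,0,15],"twist":[0,0,0]},{"gripper":0,"travel":[0,0,0],"twist":[0,0,0]},{"gripper":0,"travel":[0,0,0],"twist":[0,0,0]}]' 40
python3 - <<'E'
from h import *
go(473,-253.5,91,72.4)
a=snap("side","s5.png")
cv2.imwrite("pics/s5c.png",cv2.resize(a[120:280,270:470],None,fx=3.5,fy=3.5))
E
```

```text
time: 14.48
ee_pos: [0.4732, -0.2531, 0.1539]
tcp_rot: [180.0, -0.0, 162.5]
wrist_force: [-0.6, 0.6, -0.4]
opening: 0.0
grasp_force: 0.0
t 14.475 tcp [ 473.2 -253.1  153.9] rpy [180.   -0.  162.5] q [-28.   2.  -1.  86.   0. -11.] F [-0.6  0.6 -0.4] grip 0.0 0.0
world yaw turn deg -0.1 tool-z rad 0.0023 shift now [ 0.1 -0.4 62.9] after turn [ 0.1 -0.4 62.9]
```

View pics/s5c.png

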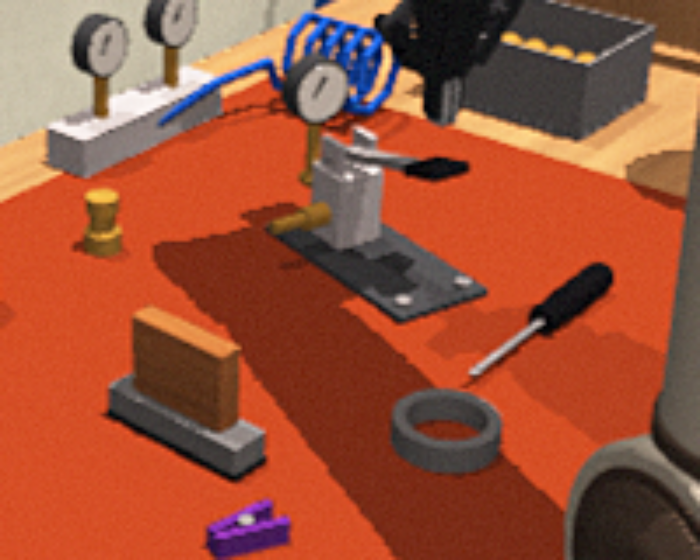

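The scraper stands upright and free (crop 185,390), and the shut fingertips are above the paddle (440,165). Pressing gently.

```bash
python3 -m crank '[{"gripper":0,"travel":[0,0,15],"twist":[0,0,0]},{"gripper":0,"travel":[0,0,10],"twist":[0,0,0]},{"gripper":0,"travel":[0,0,5],"twist":[0,0,0]},{"gripper":0,"travel":[0,0,0],"twist":[0,0,0]}]'
python3 -m crank '[{"gripper":0,"travel":[0,0,5],"twist":[0,0,0]},{"gripper":0,"travel":[0,0,5],"twist":[0,0,0]},{"gripper":0,"travel":[0,0,5],"twist":[0,0,0]},{"gripper":0,"travel":[0,0,0],"twist":[0,0,0]},{"gripper":0,"travel":[0,0,0],"twist":[0,0,0]}]'
python3 -m crank '[{"gripper":0,"travel":[0,0,5],"twist":[0,0,0]},{"gripper":0,"travel":[0,0,5],"twist":[0,0,0]},{"gripper":0,"travel":[0,0,4],"twist":[0,0,0]},{"gripper":0,"travel":[0,0,3],"twist":[0,0,0]},{"gripper":0,"travel":[0,0,0],"twist":[0,0,0]},{"gripper":0,"travel":[0,0,0],"twist":[0,0,0]},{"gripper":0,"travel":[0,0,0],"twist":[0,0,0]},{"gripper":0,"travel":[0,0,0],"twist":[0,0,0]}]'
python3 - <<'E'
from h import *
go(473,-253.5,91,72.4)
a=snap("side","s6.png")
cv2.imwrite("pics/s6c.png",cv2.resize(a[130:230,330:430],None,fx=5.8,fy=5.8))
E
```

```text
time: 15.02
ee_pos: [0.4731, -0.2533, 0.1238]
tcp_rot: [180.0, -0.0, 162.4]
wrist_force: [0.1, 0.0, 0.5]
opening: -0.0003
grasp_force: 0.0
time: 15.65
ee_pos: [0.4734, -0.2534, 0.1095]
tcp_rot: [-180.0, 0.0, 162.4]
wrist_force: [-1.8, 0.5, 5.2]
opening: -0.0001
grasp_force: 2.1
time: 16.65
ee_pos: [0.473, -0.2533, 0.0925]
tcp_rot: [-180.0, -0.0, 162.4]
wrist_force: [-4.5, 1.6, 6.5]
opening: -0.0
grasp_force: 3.1
t 16.65 tcp [ 473.  -253.3   92.5] rpy [-180.    -0.   162.4] q [-28.   3.  -8.  80.  -0. -11.] F [-4.5  1.6  6.5] grip -0.0 3.1
world yaw turn deg -0.0 tool-z rad 0.0003 shift now [-0.1 -0.2  1.5] after turn [-0.1 -0.2  1.5]
```

View pics/s6c.png

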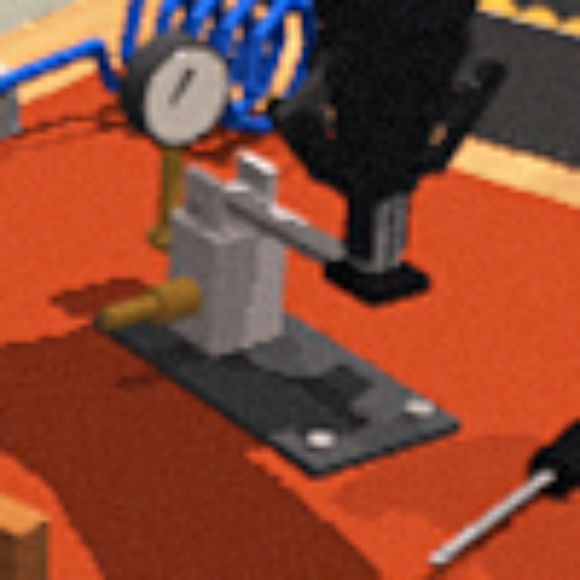

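The fingers hold the paddle and the lever is about parallel to the base plate, with 6.5 N vertical at tip height 92.5 mm. One millimetre more, settle, and hand in.

```bash
python3 -m crank '[{"gripper":0,"travel":[0,0,1],"twist":[0,0,0]},{"gripper":0,"travel":[0,0,0],"twist":[0,0,0]},{"gripper":0,"travel":[0,0,0],"twist":[0,0,0]},{"gripper":0,"travel":[0,0,0],"twist":[0,0,0]},{"gripper":0,"travel":[0,0,0],"twist":[0,0,0]}]' && python3 -c "
from workcell import bot
print(bot.job_done())"
```

```text
time: 17.32
ee_pos: [0.473, -0.2533, 0.0916]
tcp_rot: [-180.0, -0.0, 162.4]
wrist_force: [-5.1, 2.4, 6.7]
opening: 0.0001
grasp_force: 3.3
the job is handed in; nothing more can be done
None
```

I handed the job in at 17.3 s with all three clips in the bay, the scraper upright and released on the mat, and the lever held about level at 6.7 N; the hand-in gave no verdict, and I did not re-measure the bystanders.

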